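# Lock the cord reel before repair

## Task

Make the vacuum cleaner's cord reel safe to open: turn the red lock knob slowly clockwise (seen from above) until you feel its drag dip at the hidden notch, press the knob gently all the way in there, then slide the orange safety catch fully over the knob's flange and let go. Never press or push hard on the knob, and leave the pulley, screwdriver, multimeter and tape around it where they are.

Things in the scene. Friction and masses are not known exactly. Their poses are not given: they have to be found in the camera images.
- reel_unit: The cord-reel unit taken out of a vacuum cleaner: grey ribbed box 210 (its x) by 310 (its y, from -170 to +140) by 88 mm high, fixed to the bench. Origin on the bench exactly below the axis of the lock knob; z up. A 2 mm thick round slotted reel face lies on it, top 90 mm above the bench.
- knob_grip (a point): Point on the upright axis of the lock knob, in its red bar grip, 36 mm above the reel face when the knob stands out. The bar is 44 mm long (this frame's x) and 14 mm wide (its y); it reaches 14 mm above this point and 22 mm below it, down to a black round flange 68 mm across and 6 mm thick. White stripe on the bar's +x end. z up.
- lock_turn (a joint): Turn of the lock knob, rad, growing clockwise from above; at 0 the bar lies along the unit's x. Starts at 0 to 0.25; stops at 2.0. The notch is hidden somewhere in 0.6 to 1.4. It drags with 0.1 to 0.2 N m; over the last 0.17 rad before the notch the drag dips to nothing or less, and just past its middle it jumps to 0.3 to 0.6 N m. It goes in only within 0.08 rad of the middle.
- lock_knob (a joint): How far the lock knob is pressed in, m: 0 standing out, 0.008 fully in with its flange on the reel face. Off the notch it stops hard after 1.5 mm; on the notch it goes in against about 4 N of friction and stays. Pressing with over 25 N off the notch damages the lock.
- catch (a joint): Slide of the orange safety catch, m: 0 drawn back (start), 0.026 fully closed with its tongue over the edge of the knob's flange. Moves along the unit's -y, towards the knob, against about 2 N of friction, and stays. Its tongue runs into the flange unless the knob is fully in.
- catch_tab (a point): Point in the middle of the upright orange tab of the catch, 36 mm above the reel face. The tab is 28 mm wide (unit's x), 10 mm thick (unit's y) and reaches 13 mm above this point and 22 mm below it, to the flat 30 mm wide tongue. It starts 100 mm from the knob axis on the unit's +y side. Guide rails 16 mm high above the face flank the tongue.
- pulley_mid (a point): Bystander: small aluminium pulley, 34 mm across, 12 mm high, lying on the grey box's -y end; point at its centre.
- screwdriver_mid (a point): Bystander: screwdriver lying beside the unit on the unit's +x side, along the unit's y; point in its middle.
- multimeter_mid (a point): Bystander: red multimeter, 78 by 150 by 34 mm, lying beside the unit's -y end; point at its centre.
- tape_mid (a point): Bystander: roll of blue tape, 70 mm across, 19 mm high, beside the unit's +y end; point at its centre.

How it is judged:
By the outcome, as a careful person would: the job done as asked, in the order asked, and still so for the second after the job is handed in, with the robot touching nothing.
It also fails if it takes over 69 s, if anything falls off the work surface, if the arm or the gripper's body presses on something with over 40 N, if the wrist force passes 120 N, or if a joint passes its speed limit or range.

## Robot

A 6-joint arm with a two-finger parallel gripper is mounted at the origin on the work surface. World frame = base frame: x ahead of the robot, y to its left, z up, the work surface at z = 0. Lengths are in mm, angles in degrees, forces in N, time in s.
With the tool pointing down it reaches from about 300 to 875 mm from the base axis. Payload 6.4 kg.
Tool frame: the origin (TCP) lies midway between the tips of the shut fingers; the grasp point (between the pads) lies 19 mm behind it; z points along the fingers, y is the line along which they close (so a half turn about z gives the same grasp; the last joint's range is limited). The gripper opens to 85 mm and grips with 20 to 120 N. Pads are 22 mm wide; open, the fingers measure 114 mm over their backs; the gripper's body (76 mm by 85 mm) begins 54 mm behind the grasp point. The pads swing forward as they close: fully open they stand 13 mm farther back than shut.
Start: joints at [51.32, 10.359, 92.074, -0, 77.567, -11.82], TCP at [259.786, 512.984, 231.288] pointing down, gripper open.
Joint ranges: [-171.53, 171.53], [-51.25, 118.39], [17.06, 147.69], [-65.23, 245.23], [0, 150.52], [-178.68, 178.68]. Speed limits (degrees/s): [147.25, 147.25, 172.46, 180, 180, 180].

## Interface

Orientations are given as [roll, pitch, yaw] about the fixed x, y, z axes, in that order (R = Rz(yaw) Ry(pitch) Rx(roll)).
In Python, from station import bot gives the robot as it stands.
- The arm moves only by the tool move_arm, never from a script. Its argument "motion" is a list of rows, each a list of 7 numbers: the shift along the tool's x, y, z in m, then the turn, a rotation vector about the tool's x, y, z in rad, then the opening in per cent of the stroke, from 0 (shut) to 100 (fully open). A call has 1 to 20 rows; each row is the pose to reach, as a shift and turn from the pose commanded when the call began, along the tool's axes at that moment; what a row does not reach only later rows make up. A row lasts 1/10 s, in which the tool goes at most 50 mm and 8.59 degrees, less where a joint would pass 70% of its speed; a pose out of reach is approached as far as the arm can. A call with a gripper value outside its range is refused whole. The fingers move at their own pace and stop on an object; "squeeze" is the grip in N (left out, the last holds). Time passes only in rows, so rows that repeat a pose let the fingers close. It gives the time, the measured TCP pose, the force, the opening and the grip force at its end, in the units of the state.
- bot.observe(): the state, without advancing time (a new reading comes with each control period).
- bot.read_camera(name): name is "side" or "top" or "wrist"; returns the picture (400x640x3 uint8, blue, green, red); there is no depth.
- bot.camera_model(name): a dict with "camera_matrix" (3x3 intrinsics, pixels), "extrinsics" (4x4, takes a point from world to camera coordinates). Camera axes: x right, y down, z forward; pixel columns grow to the right and rows downward; lengths in mm; the calibration is good to about 2 mm. The wrist camera is an equidistant fisheye: a pixel r from the principal point sees the ray r / f radians off the axis. A picture is of the moment at which its call begins: read the wrist's pose just before it. camera_model takes no time and is no camera call; for the wrist camera it gives the pose at the moment of the call.
- bot.sign_off(): hands the job in; it is judged then, once.
The state is a dict: "time": time; "qpos": joint angles; "qd": joint speeds; "joint_efforts": joint torques, N m; "tool_pos": TCP position; "tcp_rot": TCP orientation; "wrist_force": force on the tool from outside, world axes, zero at the start; "ft_torque": the same for the moment, N m; "gripper_width": finger opening in mm; "gripper_force": force on a finger pad.
Only numpy, scipy, OpenCV 4.12 (cv2) and the standard library are available. Lean on these libraries where they do the work, as an engineer would, in place of code of your own. Each camera call takes 0.05 s, during which the arm holds its last target. There are 200 camera calls.

## Working session

There is one attempt and no reset: what is moved stays moved. The work goes in short steps, Python scripts to look and compute and a tool call to move; the robot and the scene stay as the last step left them, time stands still between calls to the robot, and variables do not carry over. Pictures are saved under pics/ and viewed, at most 10 in all, crops included, and the job is handed in when it is done.

Besides the shell and the picture viewer there is one more tool, called after ">>>" in YAML: its name, and indented under it one key for each argument. move_arm: Moves the arm, as the interface text tells. Its arguments: {"type":"object","properties":{"motion":{"type":"array","items":{"type":"array","items":{"type":"number"}}},"squeeze":{"type":"number"}},"required":["motion"]}

```bash
mkdir -p pics; ls; python3 - <<'E'
from station import bot
import cv2,numpy as np
np.set_printoptions(suppress=True,precision=3)
print(bot.observe())
for n in("top","side"):
    cv2.imwrite(f"pics/{n}1.png",bot.read_camera(n)); m=bot.camera_model(n); print(n,np.array(m["camera_matrix"]),np.array(m["extrinsics"]))
E
```

```text
pics
{'time': 0.0, 'qpos': array([ 51.317,  10.404,  92.131,   0.   ,  77.566, -11.819]), 'qd': array([ 0.013, -0.024, -0.085,  0.018,  0.022, -0.045]), 'joint_efforts': array([  0.   , -44.489, -35.133,  -0.   ,   0.009,   0.   ]), 'tool_pos': array([259.447, 512.528, 230.362]), 'tcp_rot': array([-179.9  ,   -0.021,  153.137]), 'wrist_force': array([ 0.095, -0.541,  0.534]), 'ft_torque': array([ 0.005,  0.003, -0.014]), 'gripper_force': 0.0, 'gripper_width': 85.1235613918839}
top [[476.573   0.    319.111]
 [  0.    476.573 197.793]
 [  0.      0.      1.   ]] [[ -0.021  -1.      0.016  33.273]
 [ -0.995   0.02   -0.097 613.46 ]
 [  0.097  -0.018  -0.995 992.796]
 [  0.      0.      0.      1.   ]]
side [[367.633   0.    318.469]
 [  0.    367.633 199.864]
 [  0.      0.      1.   ]] [[   0.962   -0.271    0.017 -564.975]
 [  -0.142   -0.553   -0.821  192.255]
 [   0.232    0.788   -0.571  734.166]
 [   0.       0.       0.       1.   ]]
```

View pics/top1.png

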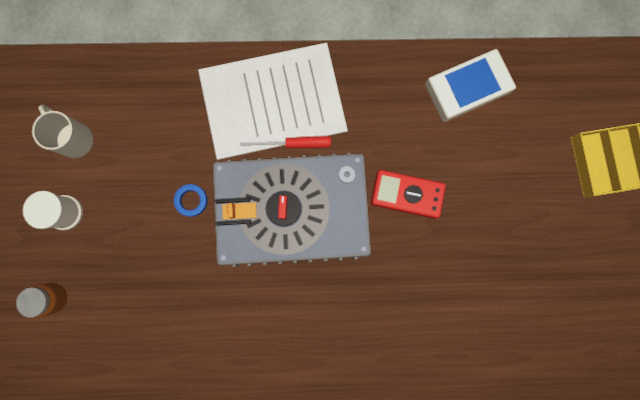

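View pics/side1.png

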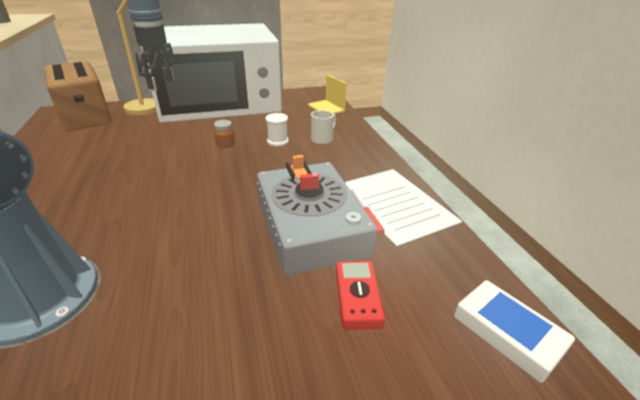

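The top view shows the unit at about (290,210). The knob is near (283,207), the tab near (231,211), the pulley at (347,174), the tape at (190,200) and the multimeter at (410,194). I'll zoom in on the unit.

```bash
cat > h.py <<'E'
from station import bot
import cv2,numpy as np
np.set_printoptions(suppress=True,precision=2)
def at_z(n,uv,z):
    m=bot.camera_model(n);K=np.array(m["camera_matrix"]);E=np.array(m["extrinsics"])
    R=E[:3,:3];c=-R.T@E[:3,3];d=R.T@np.linalg.inv(K)@[*uv,1]
    return c+d*(z-c[2])/d[2]
def proj(n,p):
    m=bot.camera_model(n);K=np.array(m["camera_matrix"]);E=np.array(m["extrinsics"])
    q=K@(E[:3,:3]@p+E[:3,3]);return q[:2]/q[2]
E
python3 - <<'E'
from h import *
im=cv2.imread("pics/top1.png")
cv2.imwrite("pics/top1c.png",cv2.resize(im[150:270,205:375],None,fx=4.6,fy=4.6,interpolation=cv2.INTER_CUBIC))
hsv=cv2.cvtColor(im,cv2.COLOR_BGR2HSV).astype(int);h,s,v=hsv[...,0],hsv[...,1],hsv[...,2]
def comp(mask,box):
    M=np.zeros(mask.shape,np.uint8);x0,y0,x1,y1=box;M[y0:y1,x0:x1]=mask[y0:y1,x0:x1]
    ys,xs=np.nonzero(M);r=cv2.minAreaRect(np.c_[xs,ys].astype(np.float32));return len(xs),np.array([xs.mean(),ys.mean()]),r
print("red",comp(((h<6)|(h>174))&(s>150)&(v>120),(260,180,310,235)))
print("flange",comp((v<70),(262,186,304,229)))
print("orange",comp((h>8)&(h<22)&(s>180)&(v>150),(215,195,262,225)))
E
```

```text
red (165, array([281.95, 207.64]), ((282.0, 206.5), (23.0, 8.0), 90.0))
flange (218, array([276.08, 202.95]), ((282.9075622558594, 205.8023223876953), (36.6385498046875, 41.062164306640625), 88.56790161132812))
orange (21, array([232.24, 209.52]), ((231.81997680664062, 209.73997497558594), (14.424979209899902, 5.656854629516602), 81.8698959350586))
```

View pics/top1c.png

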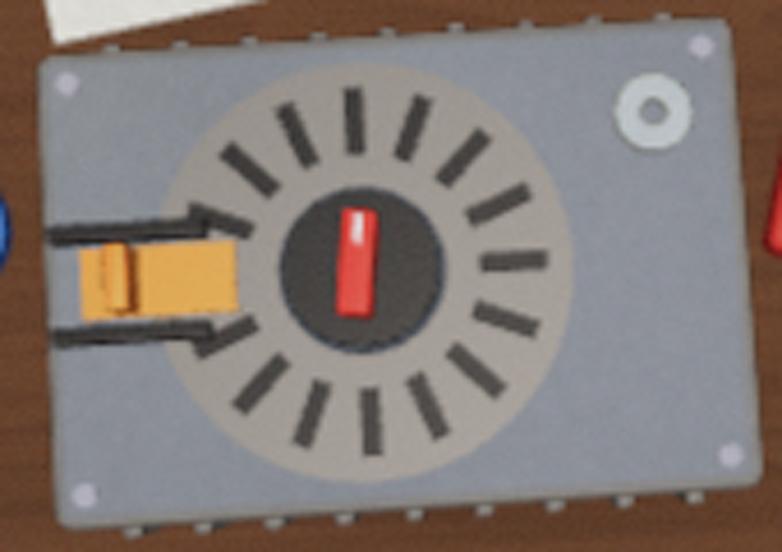

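```bash
python3 - <<'E'
from h import *
P=lambda x,y,z:at_z("top",((x+.5)/4.6-.5+205,(y+.5)/4.6-.5+150),z)
a,b,c,d=[P(*q,88) for q in((66,84),(701,46),(84,495),(731,455))]
for u in(a-b,c-d): print("y-dir yaw",np.degrees(np.arctan2(-u[0],u[1])))
for u in(a-c,b-d): print("x-dir yaw",np.degrees(np.arctan2(u[1],u[0])))
fl=P(362,270,104);rf=P(366.5,272,90);print("flange",fl,"face",rf, "centre off",(a+b+c+d)/4)
t1,t2=P(359,208,140),P(354,317,140)
u=P(361,208,140)-P(353,317,140);print("bar yaw",np.degrees(np.arctan2(u[1],u[0])),"bar mid",(t1+t2)/2)
tab=P(121,242,139);tb=P(122,316,139);print("tab",(P(119,243,139)+P(119,312,139))/2)
k=(fl+rf)/2
print(bot.camera_model("wrist"))
E
```

```text
y-dir yaw 2.3971454925538715
y-dir yaw 2.2762240125244286
x-dir yaw 2.406889122517966
x-dir yaw 2.483300727236255
flange [587.28  93.34 104.  ] face [587.43  92.2   90.  ] centre off [589.03  79.19  88.  ]
bar yaw -4.979461023191311 bar mid [587.75  93.49 140.  ]
tab [583.55 191.81 139.  ]
{'camera_matrix': array([[309.71,   0.  , 321.03],
       [  0.  , 309.71, 196.64],
       [  0.  ,   0.  ,   1.  ]]), 'extrinsics': array([[   0.45,    0.89,   -0.  , -573.62],
       [   0.85,   -0.43,    0.32,  -41.05],
       [   0.28,   -0.14,   -0.95,  381.76],
       [   0.  ,    0.  ,    0.  ,    1.  ]])}
```

```bash
cat >> h.py <<'E'
from scipy.spatial.transform import Rotation as Ro
def plan(p,yaw,tilt=True):
    o=bot.observe();R=Ro.from_euler("xyz",o["tcp_rot"],degrees=True)
    T=Ro.from_euler("xyz",[180,0,yaw],degrees=True)
    print("t",o["time"],"pos",o["tool_pos"],"rot",o["tcp_rot"],"F",o["wrist_force"],"M",o["ft_torque"],"w",o["gripper_width"],o["gripper_force"],"q",o["qpos"])
    print("shift",np.round(R.inv().apply(np.array(p)-o["tool_pos"])/1000,4),"rot",np.round((R.inv()*T).as_rotvec(),4))
E
python3 -c "
from h import *
plan([587.6,93.4,220],175)"
```

```text
t 0.1 pos [259.46 512.59 230.49] rot [-179.91   -0.02  153.14] F [-0.65 -0.38  0.27] M [ 0.   -0.03  0.01] w 85.83156648153785 0.0 q [ 51.32  10.4   92.12  -0.    77.57 -11.82]
shift [-0.48 -0.23  0.01] rot [-0.   -0.   -0.38]
```

>>> move_arm:
  motion:
    - [-0.04, -0.019, 0, 0, 0, -0.05, 60]
    - [-0.085, -0.04, 0, 0, 0, -0.1, 60]
    - [-0.13, -0.06, 0, 0, 0, -0.15, 60]
    - [-0.175, -0.082, 0, 0, 0, -0.2, 60]
    - [-0.22, -0.103, 0, 0, 0, -0.25, 60]
    - [-0.265, -0.124, 0.005, 0, 0, -0.3, 60]
    - [-0.31, -0.145, 0.005, 0, 0, -0.34, 60]
    - [-0.355, -0.166, 0.01, 0, 0, -0.38, 60]
    - [-0.4, -0.187, 0.01, 0, 0, -0.38, 60]
    - [-0.44, -0.206, 0.01, 0, 0, -0.38, 60]
    - [-0.47, -0.22, 0.01, 0, 0, -0.38, 60]
    - [-0.482, -0.226, 0.01, 0, 0, -0.38, 60]
    - [-0.482, -0.226, 0.01, 0, 0, -0.38, 60]
    - [-0.482, -0.226, 0.01, 0, 0, -0.38, 60]
    - [-0.482, -0.226, 0.01, 0, 0, -0.38, 60]

```text
time: 1.6
tool_pos: [586.7, 95.1, 221.2]
tcp_rot: [180.0, -0.0, 175.0]
wrist_force: [0.4, -0.2, -0.1]
gripper_width: 51.1
gripper_force: 0.0
```

```bash
sed -i 's/precision=2/precision=4/' h.py; python3 - <<'E'
from h import *
plan([587.6,93.4,160],175)
cv2.imwrite("pics/w1.png",bot.read_camera("wrist"))
np.save("w1.npy",bot.camera_model("wrist")["extrinsics"])
E
```

```text
t 1.6 pos [586.7181  95.1178 221.1858] rot [179.979   -0.0402 175.0106] F [ 0.3642 -0.1864 -0.141 ] M [ 0.0483  0.0008 -0.0163] w 51.12947894291782 0.0 q [ -2.2351  13.323   89.7572   0.0235  76.9589 -87.251 ]
shift [-0.0011 -0.0017  0.0612] rot [ 0.0004 -0.0007  0.0002]
```

View pics/w1.png

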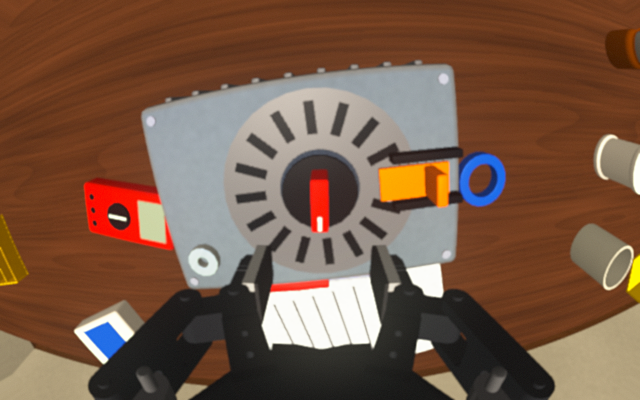

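The wrist view shows the flange centre near (319.5,189). The bar runs straight from (319,168) to (319,232), already aligned with the jaws, and the tab is near (437,186).

```bash
python3 - <<'E'
from h import *
E_=np.load("w1.npy");m=bot.camera_model("wrist");K=np.array(m["camera_matrix"])
def W(u,v,z):
    d=np.array([u-K[0,2],v-K[1,2]]);r=np.hypot(*d);th=r/K[0,0]
    ray=np.r_[np.sin(th)*d/max(r,1e-9),np.cos(th)]
    R=E_[:3,:3];c=-R.T@E_[:3,3];w=R.T@ray;return c+w*(z-c[2])/w[2]
im=cv2.imread("pics/w1.png");hsv=cv2.cvtColor(im,cv2.COLOR_BGR2HSV).astype(int);h,s,v=np.moveaxis(hsv,2,0)
for n,mask,box,z in(("red",((h<6)|(h>174))&(s>150)&(v>215),(295,160,345,240),140),("dark",(v<75),(275,145,365,232),104)):
    x0,y0,x1,y1=box;ys,xs=np.nonzero(mask[y0:y1,x0:x1]);xs+=x0;ys+=y0
    print(n,len(xs),xs.min(),xs.max(),ys.min(),ys.max(),np.percentile(xs,[2,98]))
print("flange",W(320,148.5,104),W(320,229,104),W(281,189,104),W(359,189,104))
print("bar top ends",W(319.5,170,140),W(320,232,140))
print("tab top",W(438,205,139),W(436,164,139))
a,b,c,d=[W(*q,88) for q in((151,121),(444,79),(193,283),(447,256))]
print("screws",a,b,c,d,(a+b+c+d)/4)
cv2.imwrite("pics/w1c.png",cv2.resize(im[130:250,260:460],None,fx=4,fy=4,interpolation=cv2.INTER_CUBIC))
E
```

```text
red 798 310 328 180 231 [311. 327.]
dark 3207 275 364 145 231 [284.12 355.  ]
flange [549.0802  97.1124 104.    ] [623.5593  90.503  104.    ] [581.9919  59.4778 104.    ] [588.0475 128.3537 104.    ]
bar top ends [559.2192  95.9406 140.    ] [609.87    91.8165 140.    ]
tab top [596.0802 189.7416 139.    ] [561.618  187.0669 139.    ]
screws [504.711  -66.0712  88.    ] [493.64  216.563  88.   ] [688.7284 -61.6371  88.    ] [677.3585 224.2776  88.    ] [591.1095  78.2831  88.    ]
```

View pics/w1c.png

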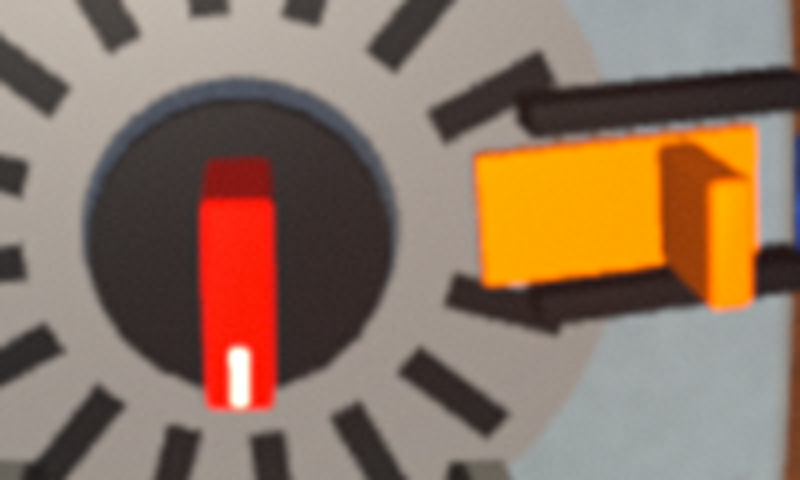

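>>> move_arm:
  motion:
    - [-0.0012, -0.0015, 0.03, 0, 0, 0, 45]
    - [-0.0012, -0.0015, 0.06, 0, 0, 0, 45]
    - [-0.0012, -0.0015, 0.085, 0, 0, 0, 45]
    - [-0.0012, -0.0015, 0.1, 0, 0, 0, 45]
    - [-0.0012, -0.0015, 0.106, 0, 0, 0, 45]
    - [-0.0012, -0.0015, 0.106, 0, 0, 0, 45]
    - [-0.0012, -0.0015, 0.106, 0, 0, 0, 45]
  squeeze: 35

```text
time: 2.35
tool_pos: [589.6, 92.2, 116.6]
tcp_rot: [180.0, 0.1, 174.9]
wrist_force: [1.0, 0.5, 0.9]
gripper_width: 38.6
gripper_force: 0.0
```

>>> move_arm:
  motion:
    - [0, 0, 0, 0, 0, 0, 35]
    - [0, 0, 0, 0, 0, 0, 25]
    - [0, 0, 0, 0, 0, 0, 18]
    - [0, 0, 0, 0, 0, 0, 10]
    - [0, 0, 0, 0, 0, 0, 0]
    - [0, 0, 0, 0, 0, 0, 0]
    - [0, 0, 0, 0, 0, 0, 0]
    - [0, 0, 0, 0, 0, 0, 0]
  squeeze: 35

```text
time: 3.15
tool_pos: [589.5, 93.2, 116.2]
tcp_rot: [179.9, 0.1, 174.9]
wrist_force: [1.6, 5.6, 3.1]
gripper_width: 13.1
gripper_force: 36.8
```

```bash
python3 -c "
from h import *
plan([587.6,93.4,115],175)
cv2.imwrite('pics/w2.png',bot.read_camera('wrist'))"
```

```text
t 3.15 pos [589.4573  93.2356 116.2474] rot [179.8874   0.1092 174.9431] F [1.6119 5.6162 3.1408] M [ 0.8737 -0.1415  0.1165] w 13.14583397813234 36.772032380104065 q [ -2.4549  20.1045  94.2092   0.1181  65.5721 -87.4469]
shift [ 0.0019 -0.      0.0012] rot [ 0.002   0.0019 -0.001 ]
```

```bash
cat >> h.py <<'E'
def log():
    o=bot.observe();y=o["tcp_rot"][2]
    print("t %.2f pos %s yaw %.2f turn %.3f F %s M %s w %.1f"%(o["time"],np.round(o["tool_pos"],1),y,np.radians(182.4-y)%6.28319,np.round(o["wrist_force"],1),np.round(o["ft_torque"],3),o["gripper_width"]))
E
python3 -c "
from h import *
log()"
```

```text
t 3.20 pos [589.5  93.2 116.3] yaw 174.94 turn 0.130 F [0.5 6.  2.5] M [ 0.897 -0.078  0.15 ] w 13.4
```

>>> move_arm:
  motion:
    - [0, 0.0005, 0, 0, 0, 0.02, 0]
    - [0, 0.001, 0, 0, 0, 0.04, 0]
    - [0, 0.001, 0, 0, 0, 0.06, 0]
    - [0, 0.001, 0, 0, 0, 0.08, 0]
    - [0, 0.001, 0, 0, 0, 0.1, 0]

```text
time: 3.7
tool_pos: [589.4, 93.2, 115.7]
tcp_rot: [180.0, 0.1, 169.1]
wrist_force: [3.5, 4.6, 2.9]
gripper_width: 13.5
gripper_force: 37.1
```

```bash
python3 -c "
from h import *
log()"
```

```text
t 3.70 pos [589.4  93.2 115.7] yaw 169.08 turn 0.233 F [3.5 4.6 2.9] M [ 0.649 -0.406  0.197] w 13.5
```

>>> move_arm:
  motion:
    - [0, 0, 0, 0, 0, 0.02, 0]
    - [0, 0, 0, 0, 0, 0.04, 0]
    - [0, 0, 0, 0, 0, 0.06, 0]
    - [0, 0, 0, 0, 0, 0.08, 0]
    - [0, 0, 0, 0, 0, 0.1, 0]

```text
time: 4.2
tool_pos: [589.4, 93.0, 115.5]
tcp_rot: [180.0, 0.1, 163.3]
wrist_force: [2.2, 4.7, 2.8]
gripper_width: 13.3
gripper_force: 37.0
```

```bash
python3 -c "
from h import *
log()"
```

```text
t 4.20 pos [589.4  93.  115.5] yaw 163.34 turn 0.333 F [2.2 4.7 2.8] M [ 0.701 -0.425  0.258] w 13.3
```

>>> move_arm:
  motion:
    - [0, 0.0006, -0.0003, 0, 0, 0.02, 0]
    - [0, 0.001, -0.0005, 0, 0, 0.04, 0]
    - [0, 0.001, -0.0005, 0, 0, 0.06, 0]
    - [0, 0.001, -0.0005, 0, 0, 0.08, 0]
    - [0, 0.001, -0.0005, 0, 0, 0.1, 0]

```text
time: 4.7
tool_pos: [589.3, 93.2, 115.6]
tcp_rot: [-179.9, 0.0, 157.6]
wrist_force: [5.0, -3.1, -0.9]
gripper_width: 13.4
gripper_force: 36.5
```

```bash
python3 -c "
from h import *
log()"
```

```text
t 4.70 pos [589.3  93.2 115.6] yaw 157.61 turn 0.433 F [ 5.  -3.1 -0.9] M [-0.615 -0.753  0.302] w 13.4
```

>>> move_arm:
  motion:
    - [0, 0, 0, 0, 0, 0.02, 0]
    - [0, 0, 0, 0, 0, 0.035, 0]
    - [0, 0, 0, 0, 0, 0.05, 0]

```text
time: 5.0
tool_pos: [589.3, 93.2, 115.6]
tcp_rot: [-179.9, 0.0, 154.8]
wrist_force: [4.4, -3.0, 0.1]
gripper_width: 13.0
gripper_force: 36.4
```

```bash
python3 -c "
from h import *
log()"
```

```text
t 5.00 pos [589.3  93.2 115.6] yaw 154.76 turn 0.482 F [ 4.4 -3.   0.1] M [-0.595 -0.741  0.237] w 13.0
```

>>> move_arm:
  motion:
    - [0, 0, 0, 0, 0, 0.02, 0]
    - [0, 0, 0, 0, 0, 0.035, 0]
    - [0, 0, 0, 0, 0, 0.05, 0]

```text
time: 5.3
tool_pos: [589.2, 93.1, 115.6]
tcp_rot: [-179.9, 0.0, 151.9]
wrist_force: [4.3, -3.6, -0.7]
gripper_width: 13.3
gripper_force: 36.4
```

```bash
python3 -c "
from h import *
log()"
```

```text
t 5.30 pos [589.2  93.1 115.6] yaw 151.90 turn 0.532 F [ 4.3 -3.6 -0.7] M [-0.604 -0.725  0.268] w 13.3
```

>>> move_arm:
  motion:
    - [0, -0.0004, 0, 0, 0, 0.02, 0]
    - [0, -0.0004, 0, 0, 0, 0.035, 0]
    - [0, -0.0004, 0, 0, 0, 0.05, 0]

```text
time: 5.6
tool_pos: [589.1, 93.0, 115.6]
tcp_rot: [-180.0, 0.0, 149.0]
wrist_force: [5.3, -1.2, -1.9]
gripper_width: 13.2
gripper_force: 36.4
```

```bash
python3 -c "
from h import *
log()"
```

```text
t 5.60 pos [589.1  93.  115.6] yaw 149.03 turn 0.582 F [ 5.3 -1.2 -1.9] M [-0.407 -0.869  0.289] w 13.2
```

>>> move_arm:
  motion:
    - [0, 0, 0, 0, 0, 0.02, 0]
    - [0, 0, 0, 0, 0, 0.035, 0]
    - [0, 0, 0, 0, 0, 0.05, 0]

```text
time: 5.9
tool_pos: [589.1, 93.0, 115.6]
tcp_rot: [-180.0, 0.0, 146.2]
wrist_force: [4.7, -3.0, -1.2]
gripper_width: 13.4
gripper_force: 36.4
```

```bash
python3 -c "
from h import *
log()"
```

```text
t 5.90 pos [589.1  93.  115.6] yaw 146.16 turn 0.632 F [ 4.7 -3.  -1.2] M [-0.471 -0.768  0.204] w 13.4
```

>>> move_arm:
  motion:
    - [0, 0, 0, 0, 0, 0.02, 0]
    - [0, 0, 0, 0, 0, 0.035, 0]
    - [0, 0, 0, 0, 0, 0.05, 0]

```text
time: 6.2
tool_pos: [589.1, 92.9, 115.6]
tcp_rot: [-180.0, 0.0, 143.3]
wrist_force: [4.8, -1.5, -1.2]
gripper_width: 13.0
gripper_force: 36.4
```

```bash
python3 -c "
from h import *
log()"
```

```text
t 6.20 pos [589.1  92.9 115.6] yaw 143.30 turn 0.682 F [ 4.8 -1.5 -1.2] M [-0.527 -0.735  0.266] w 13.0
```

>>> move_arm:
  motion:
    - [0, 0, 0, 0, 0, 0.02, 0]
    - [0, 0, 0, 0, 0, 0.035, 0]
    - [0, 0, 0, 0, 0, 0.05, 0]

```text
time: 6.5
tool_pos: [589.0, 92.9, 115.6]
tcp_rot: [-180.0, 0.0, 140.4]
wrist_force: [4.1, -3.0, -1.4]
gripper_width: 13.1
gripper_force: 36.4
```

```bash
python3 -c "
from h import *
log()"
```

```text
t 6.50 pos [589.   92.9 115.6] yaw 140.44 turn 0.732 F [ 4.1 -3.  -1.4] M [-0.482 -0.705  0.275] w 13.1
```

>>> move_arm:
  motion:
    - [0, 0, 0, 0, 0, 0.02, 0]
    - [0, 0, 0, 0, 0, 0.035, 0]
    - [0, 0, 0, 0, 0, 0.05, 0]

```text
time: 6.8
tool_pos: [589.0, 92.8, 115.6]
tcp_rot: [-180.0, 0.0, 137.6]
wrist_force: [4.1, -3.6, -1.0]
gripper_width: 13.4
gripper_force: 36.4
```

```bash
python3 -c "
from h import *
log()"
```

```text
t 6.80 pos [589.   92.8 115.6] yaw 137.57 turn 0.782 F [ 4.1 -3.6 -1. ] M [-0.536 -0.69   0.303] w 13.4
```

>>> move_arm:
  motion:
    - [0, 0, 0, 0, 0, 0.02, 0]
    - [0, 0, 0, 0, 0, 0.035, 0]
    - [0, 0, 0, 0, 0, 0.05, 0]

```text
time: 7.1
tool_pos: [589.0, 92.8, 115.6]
tcp_rot: [-180.0, 0.0, 134.7]
wrist_force: [4.2, -2.8, -0.1]
gripper_width: 13.3
gripper_force: 36.4
```

```bash
python3 -c "
from h import *
log()"
```

```text
t 7.10 pos [589.   92.8 115.6] yaw 134.70 turn 0.832 F [ 4.2 -2.8 -0.1] M [-0.579 -0.637  0.212] w 13.3
```

>>> move_arm:
  motion:
    - [0, 0, 0, 0, 0, 0.02, 0]
    - [0, 0, 0, 0, 0, 0.035, 0]
    - [0, 0, 0, 0, 0, 0.05, 0]

```text
time: 7.4
tool_pos: [589.0, 92.8, 115.6]
tcp_rot: [-180.0, 0.0, 131.8]
wrist_force: [4.5, -2.9, -1.4]
gripper_width: 13.1
gripper_force: 36.4
```

```bash
python3 -c "
from h import *
log()"
```

```text
t 7.40 pos [589.   92.8 115.6] yaw 131.83 turn 0.883 F [ 4.5 -2.9 -1.4] M [-0.587 -0.621  0.212] w 13.1
```

>>> move_arm:
  motion:
    - [0, 0, 0, 0, 0, 0.015, 0]
    - [0, 0, 0, 0, 0, 0.03, 0]
    - [0, 0, 0, 0, 0, 0.04, 0]

```text
time: 7.7
tool_pos: [588.9, 92.8, 115.6]
tcp_rot: [-180.0, 0.0, 129.5]
wrist_force: [3.7, -3.0, -1.1]
gripper_width: 13.2
gripper_force: 36.3
```

```bash
python3 -c "
from h import *
log()"
```

```text
t 7.70 pos [588.9  92.8 115.6] yaw 129.54 turn 0.923 F [ 3.7 -3.  -1.1] M [-0.596 -0.606  0.027] w 13.2
```

>>> move_arm:
  motion:
    - [0, 0, 0, 0, 0, 0.015, 0]
    - [0, 0, 0, 0, 0, 0.03, 0]
    - [0, 0, 0, 0, 0, 0.04, 0]

```text
time: 8.0
tool_pos: [588.9, 92.7, 115.6]
tcp_rot: [-179.9, 0.0, 127.2]
wrist_force: [4.3, -3.2, -0.3]
gripper_width: 13.6
gripper_force: 36.3
```

```bash
python3 -c "
from h import *
log()"
```

```text
t 8.00 pos [588.9  92.7 115.6] yaw 127.24 turn 0.963 F [ 4.3 -3.2 -0.3] M [-0.604 -0.578  0.103] w 13.6
```

>>> move_arm:
  motion:
    - [0, 0, 0, 0, 0, 0.015, 0]
    - [0, 0, 0, 0, 0, 0.03, 0]
    - [0, 0, 0, 0, 0, 0.04, 0]

```text
time: 8.3
tool_pos: [588.9, 92.7, 115.6]
tcp_rot: [-179.9, 0.0, 125.0]
wrist_force: [3.5, -3.1, -0.5]
gripper_width: 13.2
gripper_force: 36.3
```

```bash
python3 -c "
from h import *
log()"
```

```text
t 8.30 pos [588.9  92.7 115.6] yaw 124.95 turn 1.003 F [ 3.5 -3.1 -0.5] M [-0.631 -0.504  0.191] w 13.2
```

>>> move_arm:
  motion:
    - [0, 0, 0, 0, 0, 0.01, 0]
    - [0, 0, 0, 0, 0, 0.02, 0]
    - [0, 0, 0, 0, 0, 0.03, 0]

```text
time: 8.6
tool_pos: [588.8, 92.7, 115.6]
tcp_rot: [-179.9, 0.0, 123.3]
wrist_force: [3.4, -3.5, -0.5]
gripper_width: 13.3
gripper_force: 36.6
```

```bash
python3 -c "
from h import *
log()"
```

```text
t 8.60 pos [588.8  92.7 115.6] yaw 123.26 turn 1.032 F [ 3.4 -3.5 -0.5] M [-0.648 -0.545  0.296] w 13.3
```

>>> move_arm:
  motion:
    - [0, 0, 0, 0, 0, -0.03, 0]
    - [0, 0, 0, 0, 0, -0.06, 0]
    - [0, 0, 0, 0, 0, -0.09, 0]
    - [0, 0, 0, 0, 0, -0.11, 0]
    - [0, 0, 0, 0, 0, -0.11, 0]

```text
time: 9.1
tool_pos: [588.9, 92.7, 115.6]
tcp_rot: [-180.0, 0.0, 129.5]
wrist_force: [3.1, -3.9, -1.4]
gripper_width: 13.4
gripper_force: 36.2
```

```bash
python3 -c "
from h import *
log()
cv2.imwrite('pics/w3.png',bot.read_camera('wrist'));im=cv2.imread('pics/w3.png');cv2.imwrite('pics/w3c.png',cv2.resize(im[130:330,200:440],None,fx=3,fy=3,interpolation=2))"
```

```text
t 9.10 pos [588.9  92.7 115.6] yaw 129.52 turn 0.923 F [ 3.1 -3.9 -1.4] M [-0.57  -0.674 -0.336] w 13.4
```

View pics/w3c.png

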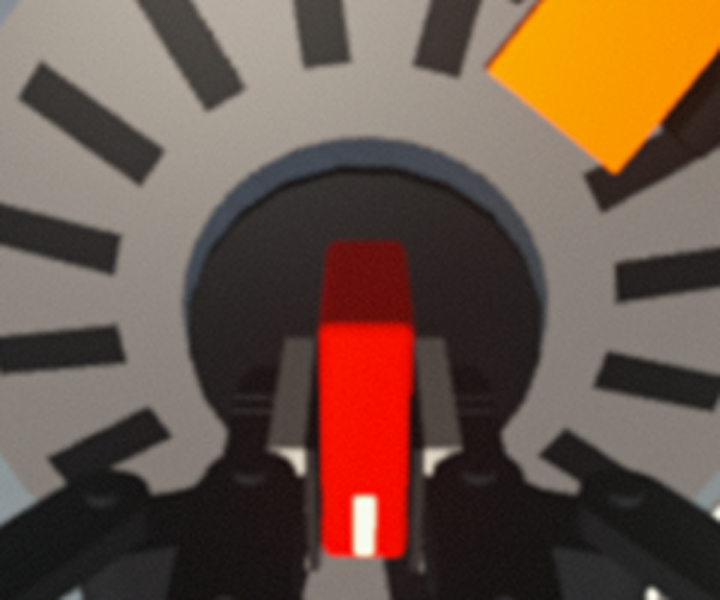

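The bar sits straight in the pads and the drag pattern puts the notch at about 0.98. I'll relax the twist there and press gently.

>>> move_arm:
  motion:
    - [0, 0, 0, 0, 0, 0.03, 0]
    - [0, 0, 0, 0, 0, 0.055, 0]
    - [0, 0, 0, 0, 0, 0.055, 0]

```text
time: 9.45
tool_pos: [588.9, 92.8, 115.6]
tcp_rot: [-179.9, 0.0, 126.4]
wrist_force: [3.4, -3.9, -0.8]
gripper_width: 13.3
gripper_force: 36.3
```

```bash
python3 -c "
from h import *
log()"
```

```text
t 9.45 pos [588.9  92.8 115.6] yaw 126.39 turn 0.978 F [ 3.4 -3.9 -0.8] M [-0.749 -0.614  0.082] w 13.3
```

>>> move_arm:
  motion:
    - [0, 0, 0.0005, 0, 0, 0, 0]
    - [0, 0, 0.001, 0, 0, 0, 0]
    - [0, 0, 0.0015, 0, 0, 0, 0]
    - [0, 0, 0.002, 0, 0, 0, 0]
    - [0, 0, 0.0025, 0, 0, 0, 0]
    - [0, 0, 0.0025, 0, 0, 0, 0]

```text
time: 10.05
tool_pos: [588.9, 92.8, 113.5]
tcp_rot: [-179.9, 0.0, 126.5]
wrist_force: [2.1, -4.9, 2.5]
gripper_width: 13.0
gripper_force: 36.7
```

```bash
python3 -c "
from h import *
log()"
```

```text
t 10.05 pos [588.9  92.8 113.5] yaw 126.45 turn 0.976 F [ 2.1 -4.9  2.5] M [-0.973 -0.294  0.062] w 13.0
```

>>> move_arm:
  motion:
    - [0, 0, 0.0005, 0, 0, 0, 0]
    - [0, 0, 0.001, 0, 0, 0, 0]
    - [0, 0, 0.0015, 0, 0, 0, 0]
    - [0, 0, 0.0015, 0, 0, 0, 0]

```text
time: 10.45
tool_pos: [588.9, 92.8, 112.0]
tcp_rot: [-180.0, 0.0, 126.4]
wrist_force: [2.1, -5.2, 2.5]
gripper_width: 13.2
gripper_force: 36.8
```

```bash
python3 -c "
from h import *
log()"
```

```text
t 10.45 pos [588.9  92.8 112. ] yaw 126.45 turn 0.977 F [ 2.1 -5.2  2.5] M [-0.973 -0.299  0.16 ] w 13.2
```

>>> move_arm:
  motion:
    - [0, 0, 0.0006, 0, 0, 0, 0]
    - [0, 0, 0.0012, 0, 0, 0, 0]
    - [0, 0, 0.0018, 0, 0, 0, 0]
    - [0, 0, 0.0024, 0, 0, 0, 0]
    - [0, 0, 0.003, 0, 0, 0, 0]
    - [0, 0, 0.003, 0, 0, 0, 0]

```text
time: 11.05
tool_pos: [588.9, 92.8, 109.0]
tcp_rot: [-180.0, 0.1, 126.5]
wrist_force: [2.5, -5.2, 2.8]
gripper_width: 13.5
gripper_force: 36.8
```

>>> move_arm:
  motion:
    - [0, 0, 0.0005, 0, 0, 0, 0]
    - [0, 0, 0.0008, 0, 0, 0, 0]
    - [0, 0, 0.0008, 0, 0, 0, 0]

```text
time: 11.35
tool_pos: [588.9, 92.8, 108.5]
tcp_rot: [-179.9, 0.0, 126.5]
wrist_force: [0.8, -5.9, 3.9]
gripper_width: 13.3
gripper_force: 37.0
```

>>> move_arm:
  motion:
    - [0, 0, 0.0004, 0, 0, 0, 0]
    - [0, 0, 0.0008, 0, 0, 0, 0]
    - [0, 0, 0.0008, 0, 0, 0, 0]

```text
time: 11.65
tool_pos: [589.0, 92.8, 108.4]
tcp_rot: [-180.0, 0.1, 126.5]
wrist_force: [-1.1, -5.7, 10.3]
gripper_width: 13.1
gripper_force: 37.7
```

>>> move_arm:
  motion:
    - [0, 0, 0.0004, 0, 0, 0, 0]
    - [0, 0, 0.0004, 0, 0, 0, 0]

```text
time: 11.85
tool_pos: [589.0, 92.8, 108.4]
tcp_rot: [-180.0, 0.1, 126.5]
wrist_force: [-2.7, -5.6, 12.5]
gripper_width: 13.5
gripper_force: 38.0
```

>>> move_arm:
  motion:
    - [0, 0, -0.0008, 0, 0, 0, 0]
    - [0, 0, -0.0014, 0, 0, 0, 0]
    - [0, 0, -0.0014, 0, 0, 0, 20]
    - [0, 0, -0.0014, 0, 0, 0, 40]
    - [0, 0, -0.0014, 0, 0, 0, 45]
    - [0, 0, -0.0014, 0, 0, 0, 45]
    - [0, 0, -0.0014, 0, 0, 0, 45]
    - [0, 0, -0.01, 0, 0, 0, 45]
    - [0, 0, -0.03, 0, 0, 0, 45]
    - [0, 0, -0.055, 0, 0, 0, 45]
    - [0, 0, -0.08, 0, 0, 0, 45]
    - [0, 0, -0.085, 0, 0, 0, 20]
    - [0, 0, -0.085, 0, 0, 0, 0]
    - [0, 0, -0.085, 0, 0, 0, 0]

```text
time: 13.25
tool_pos: [588.2, 93.6, 190.8]
tcp_rot: [-179.9, -0.1, 126.5]
wrist_force: [-0.4, 0.5, -0.1]
gripper_width: -0.2
gripper_force: 0.0
```

```bash
python3 -c "
from h import *
plan([582.4,221.4,193],92.4)
im=bot.read_camera('side');cv2.imwrite('pics/s2.png',cv2.resize(im[140:250,240:400],None,fx=4,fy=4,interpolation=2))
"
```

```text
t 13.25 pos [588.2358  93.6202 190.7517] rot [-179.9306   -0.0576  126.4953] F [-0.4013  0.5301 -0.0925] M [0.0119 0.0671 0.0139] w -0.16119746560953713 0.0 q [ -2.3643  15.1682  91.1582   0.0013  73.7638 -38.86  ]
shift [ 0.1062  0.0713 -0.0022] rot [-0.0015 -0.0006  0.5951]
```

View pics/s2.png

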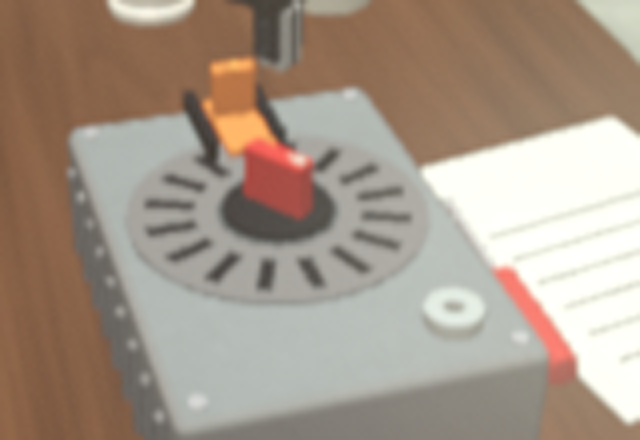

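The knob's flange sits flush on the face after turning, and the catch is still drawn back. Next I'll go behind the tab with the fingers shut.

>>> move_arm:
  motion:
    - [0.03, 0.02, -0.002, 0, 0, 0.12, 0]
    - [0.06, 0.04, -0.002, 0, 0, 0.24, 0]
    - [0.085, 0.057, -0.002, 0, 0, 0.36, 0]
    - [0.1, 0.067, -0.002, 0, 0, 0.48, 0]
    - [0.106, 0.071, -0.002, 0, 0, 0.595, 0]
    - [0.106, 0.071, -0.002, 0, 0, 0.595, 0]
    - [0.106, 0.071, -0.002, 0, 0, 0.595, 0]
    - [0.106, 0.071, 0.02, 0, 0, 0.595, 0]
    - [0.106, 0.071, 0.045, 0, 0, 0.595, 0]
    - [0.106, 0.071, 0.065, 0, 0, 0.595, 0]
    - [0.106, 0.071, 0.077, 0, 0, 0.595, 0]
    - [0.106, 0.071, 0.077, 0, 0, 0.595, 0]
    - [0.106, 0.071, 0.077, 0, 0, 0.595, 0]

```text
time: 14.6
tool_pos: [583.4, 220.7, 115.2]
tcp_rot: [180.0, -0.0, 92.4]
wrist_force: [0.4, 0.7, 0.4]
gripper_width: 0.3
gripper_force: 0.0
```

```bash
python3 -c "
from h import *
plan([584.1,180.5,113],92.4)
"
```

```text
t 14.6 pos [583.3808 220.6896 115.235 ] rot [179.9787  -0.0006  92.4227] F [0.394  0.7192 0.423 ] M [ 0.0358 -0.0813  0.0375] w 0.3033489503983241 0.0 q [ 9.8359 23.3157 89.938  -0.0023 66.7251  7.4141]
shift [-0.0402 -0.001   0.0022] rot [ 0.0004 -0.      0.0004]
```

>>> move_arm:
  motion:
    - [-0.004, 0, 0, 0, 0, 0, 0]
    - [-0.007, 0, 0, 0, 0, 0, 0]
    - [-0.01, 0, 0, 0, 0, 0, 0]
    - [-0.012, 0, 0, 0, 0, 0, 0]
    - [-0.014, 0, 0, 0, 0, 0, 0]
    - [-0.016, 0, 0, 0, 0, 0, 0]
    - [-0.018, 0, 0, 0, 0, 0, 0]
    - [-0.02, 0, 0, 0, 0, 0, 0]

```text
time: 15.4
tool_pos: [583.9, 201.1, 114.9]
tcp_rot: [180.0, -0.0, 92.4]
wrist_force: [0.6, 1.9, 1.0]
gripper_width: 0.3
gripper_force: 1.1
```

>>> move_arm:
  motion:
    - [-0.002, 0, 0, 0, 0, 0, 0]
    - [-0.004, 0, 0, 0, 0, 0, 0]
    - [-0.006, 0, 0, 0, 0, 0, 0]
    - [-0.008, 0, 0, 0, 0, 0, 0]
    - [-0.01, 0, 0, 0, 0, 0, 0]

```text
time: 15.9
tool_pos: [584.2, 190.9, 114.8]
tcp_rot: [180.0, -0.0, 92.4]
wrist_force: [0.9, 2.3, 1.1]
gripper_width: -0.1
gripper_force: 1.1
```

>>> move_arm:
  motion:
    - [-0.0015, 0, 0, 0, 0, 0, 0]
    - [-0.003, 0, 0, 0, 0, 0, 0]
    - [-0.0045, 0, 0, 0, 0, 0, 0]
    - [-0.0055, 0, 0, 0, 0, 0, 0]
    - [-0.0055, 0, 0, 0, 0, 0, 0]

```text
time: 16.4
tool_pos: [584.4, 185.3, 114.7]
tcp_rot: [-180.0, 0.0, 92.4]
wrist_force: [1.3, 1.0, 0.1]
gripper_width: 0.4
gripper_force: 0.5
```

>>> move_arm:
  motion:
    - [-0.001, 0, 0, 0, 0, 0, 0]
    - [-0.002, 0, 0, 0, 0, 0, 0]
    - [-0.002, 0, 0, 0, 0, 0, 0]

```text
time: 16.7
tool_pos: [584.4, 183.5, 114.7]
tcp_rot: [-180.0, -0.0, 92.4]
wrist_force: [0.8, 2.1, 1.8]
gripper_width: -0.0
gripper_force: 0.9
```

>>> move_arm:
  motion:
    - [-0.001, 0, 0, 0, 0, 0, 0]
    - [-0.001, 0, 0, 0, 0, 0, 0]

```text
time: 16.9
tool_pos: [584.4, 183.5, 114.7]
tcp_rot: [-180.0, -0.1, 92.4]
wrist_force: [0.5, 6.2, -0.3]
gripper_width: 0.1
gripper_force: 2.8
```

>>> move_arm:
  motion:
    - [-0.001, 0, 0, 0, 0, 0, 0]
    - [-0.001, 0, 0, 0, 0, 0, 0]

```text
time: 17.1
tool_pos: [584.4, 183.5, 114.8]
tcp_rot: [180.0, -0.2, 92.4]
wrist_force: [0.0, 9.0, 0.2]
gripper_width: 0.1
gripper_force: 4.5
```

>>> move_arm:
  motion:
    - [0.003, 0, 0, 0, 0, 0, 0]
    - [0.01, 0, 0, 0, 0, 0, 0]
    - [0.02, 0, 0, 0, 0, 0, 0]
    - [0.02, 0, -0.02, 0, 0, 0, 0]
    - [0.02, 0, -0.06, 0, 0, 0, 0]
    - [0.06, 0, -0.1, 0, 0, 0, 0]
    - [0.1, 0, -0.12, 0, 0, 0, 0]
    - [0.14, 0, -0.12, 0, 0, 0, 0]
    - [0.14, 0, -0.12, 0, 0, 0, 0]
    - [0.14, 0, -0.12, 0, 0, 0, 0]

```text
time: 18.1
tool_pos: [578.0, 322.6, 234.3]
tcp_rot: [-180.0, 0.0, 92.5]
wrist_force: [0.2, 0.6, -1.2]
gripper_width: -0.0
gripper_force: 0.0
```

```bash
python3 -c "
from h import *
log()
im=bot.read_camera('top');cv2.imwrite('pics/t3.png',cv2.resize(im[130:270,165:375],None,fx=3.8,fy=3.8,interpolation=2))
"
```

```text
t 18.10 pos [578.  322.6 234.3] yaw 92.54 turn 1.568 F [ 0.2  0.6 -1.2] M [ 0.044 -0.046 -0.02 ] w -0.0
```

View pics/t3.png

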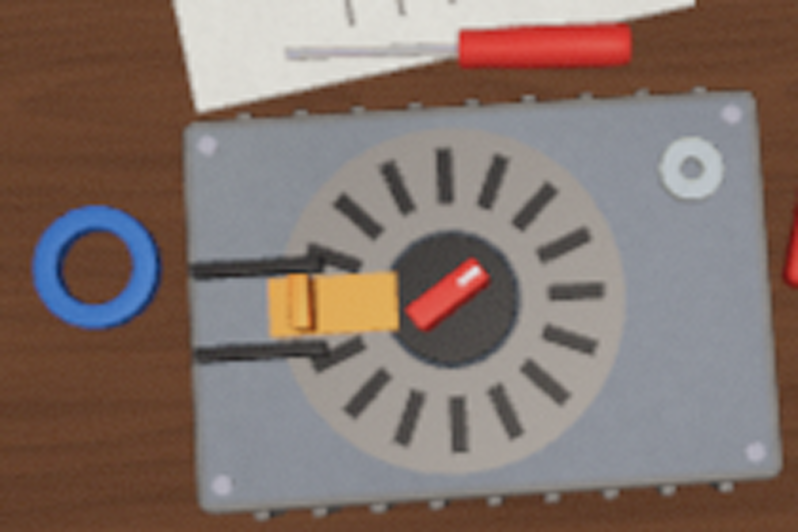

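The tongue, near (390,300), now covers the flange edge. The bystanders have not moved and the arm is clear.

```bash
python3 -c "
from station import bot
print(bot.sign_off())"
```

```text
the job is handed in; nothing more can be done
None
```

The lock knob is turned to the notch at about 0.98 rad and pressed fully in with at most about 13 N, the catch is slid fully over the flange, and the job was handed in at about 18 s with the arm clear and the pulley, screwdriver and tape unmoved in the last picture; the multimeter was almost entirely outside that picture, but the arm never went near it.

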